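# Seat the plug-ins and lift the relay board for inspection

## Task

On the wooden stand lies a relay board whose two plug-in modules, the tall relay and the low timer, are not fully in: press each one down until it is fully home in its socket, with the board still on the stand. Then take the board by its black bar handle, lift it straight up about ten centimetres above where it lay, and keep it level and steady there over the stand so that its underside can be inspected: finish while still holding it in the air by the handle. Never let it tip, and leave everything else on the bench where it is.

Things in the scene. Friction and masses are not known exactly. Their poses are not given: they have to be found in the camera images.
- carrier: the relay board, loose on the stand: aluminium plate 76 (its x) by 180 (its y) by 5 mm with a green circuit board, a black socket at each end, small parts under 20 mm high, and a bar handle in the middle. Origin: centre of the plate's underside, 40 mm above the bench while on the stand; z up. 0.4 to 0.6 kg in all, centre of mass under the handle's middle within 5 mm
- handle: the bar handle fixed on the board; same origin and axes as the board. A straight black bar 12 mm thick (x), 66 mm long (y) and 16 mm high, centred at x 0, y 0, z 80 mm (its top at z 88 mm), on two 8 mm steel posts at y +28 and -28 mm, open between and below
- relay_top (a point): centre of the flat top (36 x 36 mm) of the tall relay, a grey box 50 mm tall, in the socket at y +62 mm of the board. Fully home this point is 73 mm above the board's underside. The axes are the board's
- timer_top (a point): centre of the flat top (36 x 36 mm) of the low timer, a grey box 28 mm tall, in the socket at y -62 mm of the board. Fully home this point is 51 mm above the board's underside. The axes are the board's
- relay (a joint): how far the relay stands out of its socket, in m: 0 fully home, starts 0.0045 to 0.008. It slides straight down stiffly against about 6 N of friction to a solid stop, and stays where it is left
- timer (a joint): how far the timer stands out of its socket, in m: 0 fully home, starts 0.0045 to 0.008. It slides as the relay does
- stand: the fixed wooden stand under the board, base 120 mm (its x) by 230 mm (its y) by 18 mm, with two rest blocks whose tops are 40 mm above the bench, under the board at its y +78 and -78 mm; lips 6 mm higher keep the board in place with 3 mm of play. Origin: centre of the base's underside on the bench; the board's axes match the stand's
- battery: bystander: red pack of two round cells, 37 x 66 x 18 mm, lying beside the stand. Origin: centre of its underside
- driver: bystander: screwdriver about 160 mm long, lying beyond the stand. Origin: on its middle, at the bench
- spool: bystander: metal solder spool, 60 mm across, 45 mm high. Origin: centre of its underside
- flux_jar: bystander: amber jar with black cap, 48 mm across, 50 mm high. Origin: centre of its underside
- tip_cup: bystander: open steel cup, 72 mm across, 45 mm high. Origin: centre of its underside
- parts_tray: bystander: grey divided tray, 100 x 140 x 25 mm. Origin: centre of its underside
Mind the look-alikes: they are no part of the job. What is shaped like the carrier but yellow is not meant.

How it is judged (in metres and radians):
On the way, in this order (a step that is already met when the one before it is completed fails the run):
1. with the board still on its stand, both plug-ins are pressed fully home (within 2 mm) (value of joint each of relay, timer below 0.002 m and contact force between carrier and stand above 0.5 N and height (world z) of carrier below 0.045 m), for 0.2 s.
2. the board is held level by its handle, clear of the stand (height (world z) of carrier between 0.095 and 0.2 m and contact force between carrier and stand below 0.05 N and horizontal distance between carrier and stand below 0.05 m and angle between carrier's own z axis and vertical below 0.1 rad and contact force between handle and the fingers above 1 N), for 0.3 s.
At the end, for the whole second after the job is handed in: Both plug-ins are home within 2 mm; the board is held by its handle in the fingers, 55 to 160 mm above where it lay, within 50 mm of the stand's centre seen from above, off the stand, level within 0.10 rad and still (under 0.03 m/s and 0.15 rad/s); no bystander has moved more than 30 mm (all of step 2 and value of joint each of relay, timer below 0.002 m and linear speed of carrier below 0.03 m/s and angular speed of carrier below 0.15 rad/s and not (distance of battery from where it was at the start of the episode above 0.03 m) and not (distance of driver from where it was at the start of the episode above 0.03 m) and not (distance of spool from where it was at the start of the episode above 0.03 m) and not (distance of flux_jar from where it was at the start of the episode above 0.03 m) and not (distance of tip_cup from where it was at the start of the episode above 0.03 m) and not (distance of parts_tray from where it was at the start of the episode above 0.03 m)); the arm keeps its last pose, push and grip.
It fails at once if the board tips by more than 0.3 rad (angle between carrier's own z axis and vertical above 0.3 rad).
It fails at once if another thing on the bench is moved more than 30 mm (distance of any of battery, driver, spool, flux_jar, tip_cup, parts_tray from where it was at the start of the episode above 0.03 m).
It also fails if it takes over 48 s, if anything falls off the work surface, if the arm or the gripper's body presses on something with over 40 N, if the wrist force passes 120 N, or if a joint passes its speed limit or range.

## Robot

A 7-joint arm with a two-finger parallel gripper is mounted at the origin on the work surface. World frame = base frame: x ahead of the robot, y to its left, z up, the work surface at z = 0. Lengths are in m, angles in degrees, forces in N, time in s.
With the tool pointing down it reaches from about 0.425 to 0.875 m from the base axis. Payload 4.7 kg.
Tool frame: the origin (TCP) lies between the finger pads; the fingertips stand 11 mm ahead of it and the grasp point (between the pads) lies 8 mm behind it (env.tcp_to_tips is the distance from the TCP to the fingertips, in m); z points along the fingers, y is the line along which they close (so a half turn about z gives the same grasp; the last joint's range is limited). The gripper opens to 87 mm and grips with 3 to 60 N. Pads are 19 mm wide; open, the fingers measure 117 mm over their backs; the gripper's body (75 mm by 190 mm) begins 51 mm behind the grasp point.
Start: joints at [-73.791, 18.392, -4.016, 83.108, 1.295, 78.541, -3.26], TCP at [0.173, 0.627, 0.234] pointing down, gripper open.
Joint ranges: [-163.93, 163.93], [-17.29, 119.83], [-79.2, 71.16], [3.27, 140.29], [-89.18, 269.18], [5.43, 117.66], [-154.24, 154.24]. Speed limits (degrees/s): [147.25, 147.25, 180, 180, 180, 180, 180].

## Interface

Orientations are given as [roll, pitch, yaw] about the fixed x, y, z axes, in that order (R = Rz(yaw) Ry(pitch) Rx(roll)).
In Python, from cell import env, viewer gives the robot as it stands.
- The arm moves only by the tool step_arm, never from a script. Its arguments are lists of equal length, an entry for each row: "delta_pos": the shift along the tool's x, y, z in units of 0.2 m (1.0 is 0.2 m), a list of three; "rot": the turn, a rotation vector about the tool's x, y, z in units of 1.5 rad (1.0 is 1.5 rad), a list of three; "gripper": the gripper command: -1 is shut, 1 is fully open, values between are in proportion. A call has 1 to 20 rows; each row is the pose to reach, as a shift and turn from the pose commanded when the call began, along the tool's axes at that moment; what a row does not reach only later rows make up. A row lasts 1/8 s, in which the tool goes at most 62.5 mm and 10.7 degrees, less where a joint would pass 70% of its speed; a pose out of reach is approached as far as the arm can. A call with a number of a shift or a turn outside -1 to 1 is refused whole. A call with a gripper value outside its range is refused whole. The fingers move at their own pace and stop on an object; "squeeze" is the grip in N (left out, the last holds). Time passes only in rows, so rows that repeat a pose let the fingers close. It gives the time, the measured TCP pose, the force, the opening and the grip force at its end, in the units of the state.
- env.get_obs(): the state, without advancing time (a new reading comes with each control period).
- viewer.read_camera(name): name is "scene" or "side" or "wrist"; returns a dict with "img" (384x512x3 uint8, red, green, blue), "fx", "fy", "cx", "cy" (pixels), "dist" ([k1, k2, p1, p2, k3] as OpenCV has them; the pictures are not rectified), "pose" (4x4, takes a point from camera to world coordinates). Camera axes: x right, y down, z forward; pixel columns grow to the right and rows downward; lengths in m; the calibration is good to about 2 mm. A picture is of the moment at which its call begins. There is no depth.
- env.sign_off(): hands the job in; it is judged then, once.
The state is a dict: "time_s": time; "qpos": joint angles; "joint_velocities": joint speeds; "effort": joint torques, N m; "tool_pos": TCP position; "tool_rot": TCP orientation; "force": force on the tool from outside, world axes, zero at the start; "wrist_torque": the same for the moment, N m; "grip_width": finger opening in m; "grasp_force": force on a finger pad.
Only numpy, scipy, OpenCV 4.12 (cv2) and the standard library are available. Lean on these libraries where they do the work, as an engineer would, in place of code of your own. Each camera call takes 0.05 s, during which the arm holds its last target. There are 200 camera calls.

## Working session

There is one attempt and no reset: what is moved stays moved. The work goes in short steps, Python scripts to look and compute and a tool call to move; the robot and the scene stay as the last step left them, time stands still between calls to the robot, and variables do not carry over. Pictures are saved under pics/ and viewed, at most 10 in all, crops included, and the job is handed in when it is done.

Besides the shell and the picture viewer there is one more tool, called after ">>>" as name(argument=value, ...) on one line, values as JSON. step_arm: Moves the arm, as the interface text tells. Shifts and turns lie within -1 to 1; 1 stands for 0.2 m of shift or 1.5 rad of turn. Its arguments: {"type":"object","properties":{"delta_pos":{"type":"array"},"rot":{"type":"array"},"gripper":{"type":"array"},"squeeze":{"type":"number"}},"required":["delta_pos","rot","gripper"]}

```bash
mkdir -p pics; python3 - <<'E'
from cell import env, viewer
import cv2,numpy as np,pickle
o=env.get_obs();print(o['tool_pos'],o['tool_rot'],o['time_s'],env.tcp_to_tips)
for n in ["scene","side"]:
    c=viewer.read_camera(n);pickle.dump(c,open(n+'.pkl','wb'))
    cv2.imwrite(f'pics/{n}0.png',cv2.resize(c['img'][:,:,::-1],(800,600),interpolation=cv2.INTER_CUBIC))
    print(n,c['fx'],c['dist'],c['pose'])
E
```

```text
[0.17252577 0.62613354 0.23245067] [-1.79889761e+02  5.78079713e-03  1.64599742e+02] 0.0 0.011
scene 376.58794764524333 [-0.0348764  0.         0.         0.         0.       ] [[ 0.70877199  0.51081074 -0.4865333   1.05236662]
 [ 0.70543302 -0.51571655  0.48621054 -0.51934266]
 [-0.00255171 -0.68782907 -0.72586821  0.86056464]
 [ 0.          0.          0.          1.        ]]
side 358.14502917366104 [-0.05726462  0.          0.          0.          0.        ] [[-0.90923741 -0.28705898  0.30147053  0.24240393]
 [-0.41615903  0.644127   -0.64180376  0.57539792]
 [-0.00994978 -0.70901167 -0.70512655  0.75850832]
 [ 0.          0.          0.          1.        ]]
```

View pics/scene0.png

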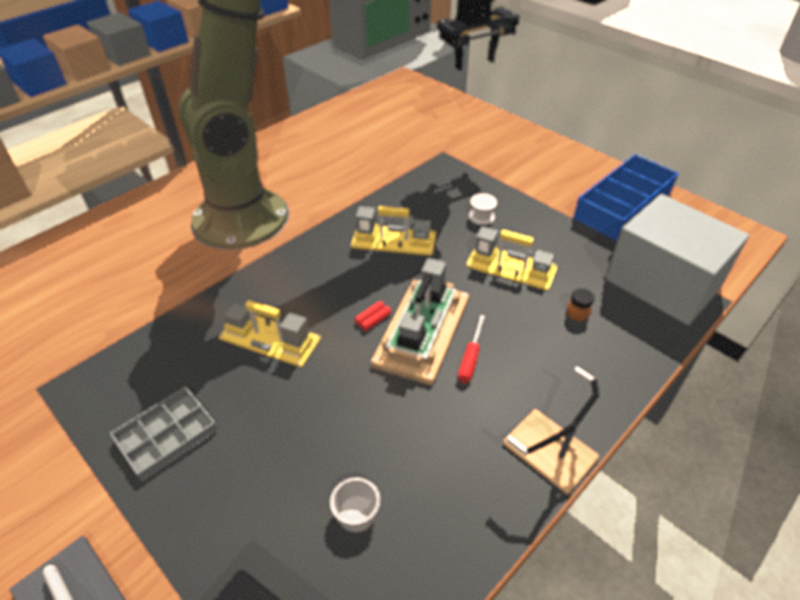

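View pics/side0.png

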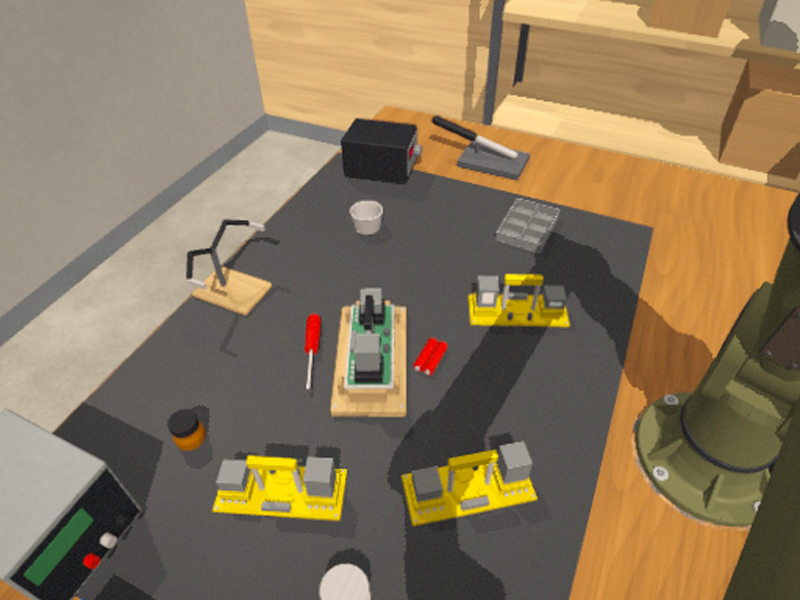

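The relay board is at scene (425,320) and side (370,345), lying roughly along the robot's y. I'll enlarge both views.

```bash
python3 - <<'E'
import cv2,pickle,numpy as np
r=[]
for n,(x,y) in [("scene",(235,160)),("side",(203,178))]:
    c=pickle.load(open(n+'.pkl','rb'))
    r.append(cv2.resize(c['img'][y:y+90,x:x+66,::-1],None,fx=6,fy=6,interpolation=cv2.INTER_CUBIC))
cv2.imwrite('pics/crop0.png',np.hstack(r))
E
```

```text
(no output)
```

View pics/crop0.png

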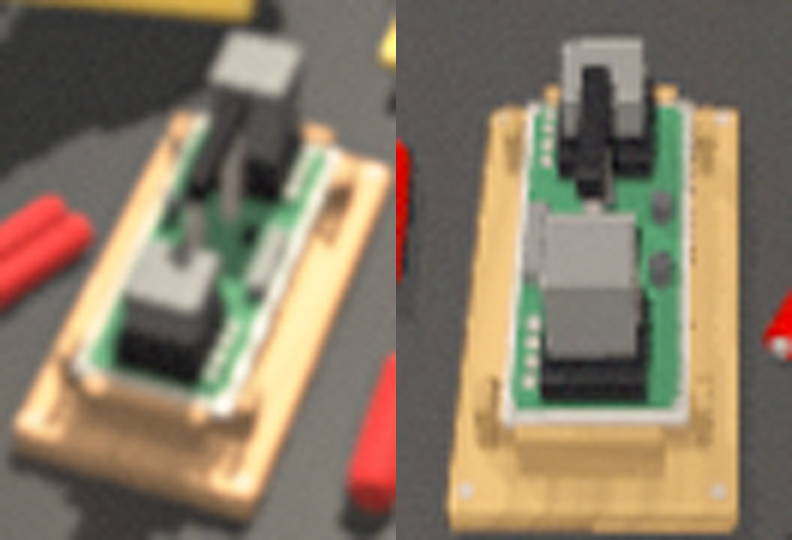

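Scene: relay (tall) top centre at crop (256,64), timer top at (173,276). Side half: relay top at (194,250), timer top at (208,70).

```bash
cat > h.py <<'E'
import cv2,pickle,numpy as np
def ray(c,uv):
    K=np.array([[c['fx'],0,c['cx']],[0,c['fy'],c['cy']],[0,0,1]])
    p=cv2.undistortPoints(np.array([[uv]],float),K,np.array(c['dist']))[0,0]
    P=np.array(c['pose']);d=P[:3,:3]@np.array([*p,1]);return P[:3,3],d/np.linalg.norm(d)
def tri(rs):
    A=0;b=0
    for o,d in rs:
        M=np.eye(3)-np.outer(d,d);A=A+M;b=b+M@o
    X=np.linalg.solve(A,b);return X,[round(float(np.linalg.norm(np.cross(X-o,d)))*1e3,1) for o,d in rs]
def proj(c,X):
    P=np.linalg.inv(np.array(c['pose']));K=np.array([[c['fx'],0,c['cx']],[0,c['fy'],c['cy']],[0,0,1]])
    return cv2.projectPoints(np.atleast_2d(X).astype(float),cv2.Rodrigues(P[:3,:3])[0],P[:3,3],K,np.array(c['dist']))[0][:,0]
E
python3 - <<'E'
from h import *
C={n:pickle.load(open(n+'.pkl','rb')) for n in("scene","side")}
f=lambda u,v,x,y:((u+.5)/6-.5+x,(v+.5)/6-.5+y)
r=[]
for s,d in [((256,64),(194,250)),((173,276),(208,70))]:
    X,e=tri([ray(C['scene'],f(*s,235,160)),ray(C['side'],f(*d,203,178))]);print(X,e);r.append(X)
v=r[0]-r[1];print(np.hypot(*v[:2]),np.degrees(np.arctan2(v[1],v[0]))-90,(r[0]+r[1])/2)
E
```

```text
[0.52581623 0.09680269 0.11567471] [0.8, 0.8]
[ 0.57864074 -0.01603281  0.09241819] [0.3, 0.3]
0.12458843656475962 25.086881846699256 [0.55222849 0.04038494 0.10404645]
```

>>> step_arm(delta_pos=[[-0.2,-0.18,-0.02],[-0.45,-0.4,-0.05],[-0.65,-0.58,-0.08],[-0.87,-0.773,-0.11]], rot=[[0,0,0],[0,0,0],[0,0,0],[0,0,0]], gripper=[[1],[1],[1],[1]])

```text
$.gripper[0]: bad value
```

>>> step_arm(delta_pos=[[-0.22,-0.19,-0.02],[-0.45,-0.4,-0.05],[-0.65,-0.58,-0.08],[-0.87,-0.773,-0.11]], rot=[[0,0,0],[0,0,0],[0,0,0],[0,0,0]], gripper=[[1],[1],[1],[1]])

```text
$.gripper[0]: bad value
```

>>> step_arm(delta_pos=[[-0.2,-0.18,-0.02],[-0.4,-0.36,-0.05],[-0.6,-0.54,-0.08],[-0.75,-0.68,-0.1],[-0.87,-0.773,-0.11],[-0.87,-0.773,-0.11],[-0.87,-0.773,-0.11]], rot=[[0,0,0.1],[0,0,0.2],[0,0,0.3],[0,0,0.4],[0,0,0.5],[0,0,0.577],[0,0,0.577]], gripper=[[0],[-1],[-1],[-1],[-1],[-1],[-1]])

```text
$.gripper[0]: bad value
```

```bash
python3 - <<'E'
from h import *
from cell import env, viewer
o=env.get_obs();print(o['tool_pos'],o['tool_rot'],o['time_s'],o['force'],o['grip_width'])
c=viewer.read_camera('wrist');pickle.dump(c,open('w1.pkl','wb'));print(c['pose'],c['fx'])
cv2.imwrite('pics/w1.png',cv2.resize(c['img'][:,:,::-1],(800,600),interpolation=cv2.INTER_CUBIC))
E
```

```text
[0.17250113 0.6261839  0.23255523] [-1.79899156e+02  4.99158207e-03  1.64602005e+02] 0.1 [-0.55616624  0.92690223  0.01006552] 0.087121900947511
[[ 2.65169180e-01  9.29097413e-01  2.57804778e-01  1.02280363e-01]
 [ 9.64201900e-01 -2.55505367e-01 -7.09344962e-02  6.45511082e-01]
 [-3.45526265e-05  2.67385499e-01 -9.63589640e-01  3.84424059e-01]
 [ 0.00000000e+00  0.00000000e+00  0.00000000e+00  1.00000000e+00]] 284.63215708109766
```

View pics/w1.png

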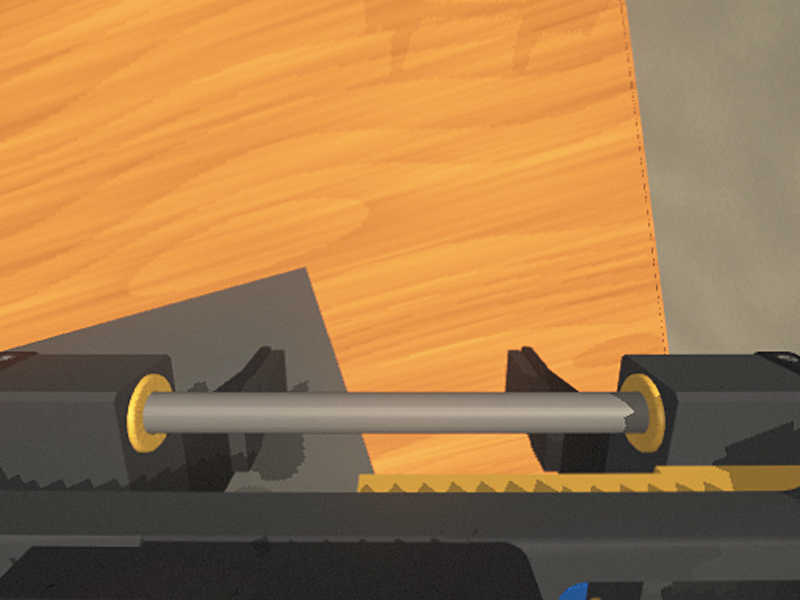

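The wrist view shows only bare table (nothing moved; flat gripper list needed), with the fingers at the bottom.

>>> step_arm(delta_pos=[[-0.2,-0.18,-0.02],[-0.45,-0.4,-0.05],[-0.65,-0.58,-0.08],[-0.87,-0.773,-0.11]], rot=[[0,0,0],[0,0,0],[0,0,0],[0,0,0]], gripper=[1,1,1,1])

```text
time_s: 0.65
tool_pos: [0.3002, 0.4295, 0.2556]
tool_rot: [180.0, 0.0, 164.6]
force: [1.1, 0.6, 0.6]
grip_width: 0.0873
grasp_force: 0.0
```

>>> step_arm(delta_pos=[[-0.22,-0.19,-0.02],[-0.45,-0.4,-0.05],[-0.65,-0.58,-0.08],[-0.87,-0.773,-0.11]], rot=[[0,0,0],[0,0,0],[0,0,0],[0,0,0]], gripper=[1,1,1,1])

```text
time_s: 1.15
tool_pos: [0.4265, 0.2346, 0.2777]
tool_rot: [180.0, -0.0, 164.6]
force: [1.1, 0.6, -0.1]
grip_width: 0.087
grasp_force: 0.0
```

>>> step_arm(delta_pos=[[-0.2,-0.18,-0.02],[-0.4,-0.36,-0.05],[-0.6,-0.54,-0.08],[-0.75,-0.68,-0.1],[-0.9,-0.85,-0.11],[-0.99,-1.0,-0.11],[-0.99,-1.0,-0.11]], rot=[[0,0,0.1],[0,0,0.2],[0,0,0.3],[0,0,0.4],[0,0,0.5],[0,0,0.577],[0,0,0.577]], gripper=[0,-1,-1,-1,-1,-1,-1])

```text
time_s: 2.02
tool_pos: [0.5639, -0.0133, 0.2994]
tool_rot: [-180.0, 0.1, 114.6]
force: [-1.0, 0.4, 1.3]
grip_width: 0.0249
grasp_force: 0.0
```

```bash
python3 - <<'E'
from h import *
from cell import env, viewer
o=env.get_obs();print(o['tool_pos'],o['tool_rot'],o['time_s'],o['force'],o['grip_width'])
c=viewer.read_camera('wrist');pickle.dump(c,open('w1.pkl','wb'))
cv2.imwrite('pics/w2.png',cv2.resize(c['img'][:,:,::-1],(800,600),interpolation=cv2.INTER_CUBIC))
y=np.array([-.424,.906,0]);b=np.array([.552,.040,0])
X=np.array([b+62*y/1000+[0,0,.119],b-62*y/1000+[0,0,.097],b+.033*y+[0,0,.128],b-.033*y+[0,0,.128]])
print(proj(c,X)*1.5625)
E
```

```text
[ 0.56394913 -0.01325966  0.29940366] [-1.79951797e+02  8.38216538e-02  1.14628301e+02] 2.025 [-1.02295377  0.36276539  1.31961087] 0.02485218896134498
[[410.64793953 117.64864152]
 [409.47030483 284.4710443 ]
 [411.03704105 160.7421556 ]
 [410.87188618 255.30364993]]
```

View pics/w2.png

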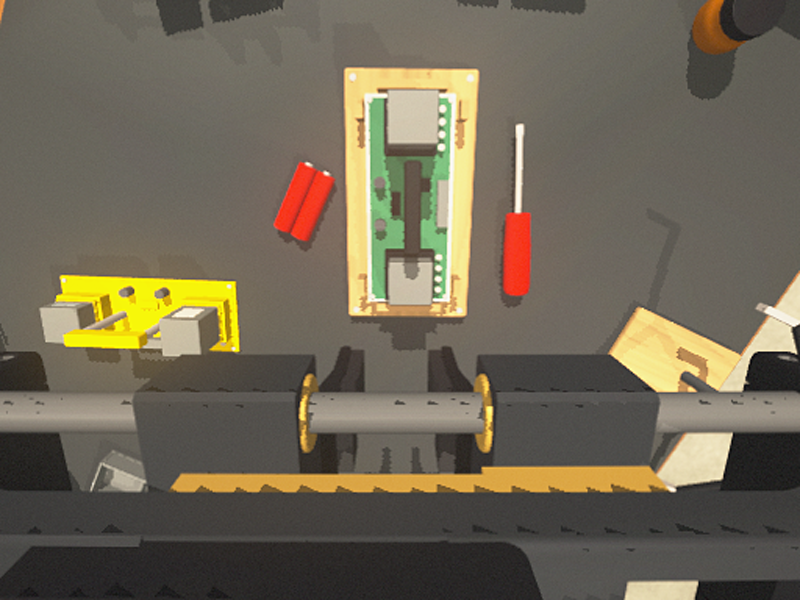

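Wrist view: relay top centre (413,118), timer top (411,279), bar from (413,160) to (412,252). This agrees with triangulation to about 1–2 mm, so next I go down over the timer.

>>> step_arm(delta_pos=[[-0.04,0.065,0.2],[-0.04,0.065,0.45],[-0.04,0.065,0.65],[-0.04,0.065,0.8],[-0.04,0.065,0.88],[-0.04,0.065,0.88],[-0.04,0.065,0.88]], rot=[[0,0,0],[0,0,0],[0,0,0],[0,0,0],[0,0,0],[0,0,0],[0,0,0]], gripper=[-1,-1,-1,-1,-1,-1,-1])

```text
time_s: 2.95
tool_pos: [0.58, -0.0106, 0.125]
tool_rot: [179.9, 0.0, 115.0]
force: [0.4, 0.0, 0.4]
grip_width: 0.0005
grasp_force: 0.0
```

>>> step_arm(delta_pos=[[0,0,0.03],[0,0,0.06],[0,0,0.08],[0,0,0.09],[0,0,0.1],[0,0,0.1]], rot=[[0,0,0],[0,0,0],[0,0,0],[0,0,0],[0,0,0],[0,0,0]], gripper=[-1,-1,-1,-1,-1,-1])

```text
time_s: 3.7
tool_pos: [0.5789, -0.011, 0.1039]
tool_rot: [-180.0, -0.0, 115.0]
force: [-1.4, -0.8, 3.9]
grip_width: 0.0004
grasp_force: 2.2
```

>>> step_arm(delta_pos=[[0,0,0.01],[0,0,0.02],[0,0,0.03],[0,0,0.04],[0,0,0.04]], rot=[[0,0,0],[0,0,0],[0,0,0],[0,0,0],[0,0,0]], gripper=[-1,-1,-1,-1,-1])

```text
time_s: 4.32
tool_pos: [0.5794, -0.011, 0.102]
tool_rot: [179.9, -0.2, 115.0]
force: [-17.1, 0.4, 41.4]
grip_width: 0.0002
grasp_force: 20.4
```

>>> step_arm(delta_pos=[[0,0,-0.1],[0,0,-0.28],[0,0,-0.42],[0.15,0,-0.42],[0.35,0,-0.42],[0.5,-0.005,-0.42],[0.6,-0.008,-0.42],[0.6,-0.008,-0.42],[0.6,-0.008,-0.25],[0.6,-0.008,-0.22],[0.6,-0.008,-0.22]], rot=[[0,0,0],[0,0,0],[0,0,0],[0,0,0],[0,0,0],[0,0,0],[0,0,0],[0,0,0],[0,0,0],[0,0,0],[0,0,0]], gripper=[-1,-1,-1,-1,-1,-1,-1,-1,-1,-1,-1])

```text
time_s: 5.7
tool_pos: [0.5271, 0.0961, 0.1395]
tool_rot: [-180.0, 0.0, 114.9]
force: [0.5, -0.1, -0.1]
grip_width: 0.0006
grasp_force: 0.0
```

Tip is at 0.1285; home needs TCP at 0.124.

>>> step_arm(delta_pos=[[0,0,0.02],[0,0,0.04],[0,0,0.06],[0,0,0.075],[0,0,0.09],[0,0,0.1],[0,0,0.105],[0,0,0.105]], rot=[[0,0,0],[0,0,0],[0,0,0],[0,0,0],[0,0,0],[0,0,0],[0,0,0],[0,0,0]], gripper=[-1,-1,-1,-1,-1,-1,-1,-1])

```text
time_s: 6.7
tool_pos: [0.5278, 0.0972, 0.1241]
tool_rot: [179.9, -0.1, 115.0]
force: [-12.4, -2.5, 32.9]
grip_width: 0.0001
grasp_force: 16.6
```

>>> step_arm(delta_pos=[[0,0,-0.15],[0,0,-0.4],[-0.1,0,-0.6],[-0.3,0,-0.68],[-0.45,0,-0.68],[-0.5,0,-0.68],[-0.5,0,-0.68],[-0.5,0,-0.68]], rot=[[0,0,0],[0,0,0],[0,0,0],[0,0,0],[0,0,0],[0,0,0],[0,0,0],[0,0,0]], gripper=[-1,-1,1,1,1,1,1,1])

```text
time_s: 7.7
tool_pos: [0.5686, 0.0082, 0.254]
tool_rot: [-180.0, -0.1, 115.1]
force: [-0.9, -0.0, -0.1]
grip_width: 0.0525
grasp_force: 0.0
```

```bash
python3 - <<'E'
from h import *
from cell import env, viewer
o=env.get_obs();print(o['tool_pos'],o['tool_rot'],o['time_s'],o['force'],o['grip_width'])
c=viewer.read_camera('wrist');pickle.dump(c,open('w3.pkl','wb'))
cv2.imwrite('pics/w3.png',cv2.resize(c['img'][:,:,::-1],(800,600),interpolation=cv2.INTER_CUBIC))
a=np.radians(24.8);y=np.array([-np.sin(a),np.cos(a),0]);b=np.array([.553,.041,0])
X=np.array([b+62*y/1000+[0,0,.113],b-62*y/1000+[0,0,.091],b+.033*y+[0,0,.128],b-.033*y+[0,0,.128]])
print(proj(c,X)*1.5625)
E
```

```text
[0.56856049 0.00824886 0.25404144] [-1.79960453e+02 -6.70483454e-02  1.15137094e+02] 7.7 [-0.93074117 -0.0287554  -0.14396826] 0.05246635339690292
[[395.3213669  139.19146806]
 [394.229492   319.4451215 ]
 [395.06510898 187.65478979]
 [394.44232575 293.51611858]]
```

View pics/w3.png

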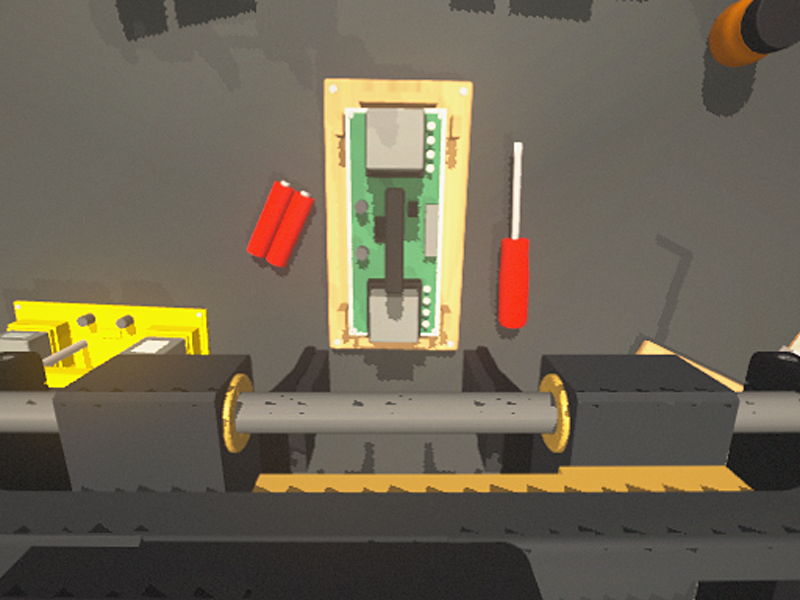

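Bar top runs from (395,188) to (395,292), exactly where predicted. Going down around the handle.

>>> step_arm(delta_pos=[[0.1,0,0],[0.182,0,0],[0.182,0,0.1],[0.182,0,0.3],[0.182,0,0.5],[0.182,0,0.65],[0.182,0,0.71],[0.182,0,0.71],[0.182,0,0.71]], rot=[[0,0,0],[0,0,0],[0,0,0],[0,0,0],[0,0,0],[0,0,0],[0,0,0],[0,0,0],[0,0,0]], gripper=[1,1,1,1,1,1,1,1,1])

```text
time_s: 8.88
tool_pos: [0.5547, 0.0398, 0.114]
tool_rot: [179.9, 0.0, 115.0]
force: [-0.5, -0.2, 0.1]
grip_width: 0.0869
grasp_force: 0.0
```

>>> step_arm(delta_pos=[[0,0,0],[0,0,0],[0,0,0],[0,0,0],[0,0,0],[0,0,0],[0,0,0],[0,0,0],[0,0,0],[0,0,0]], rot=[[0,0,0],[0,0,0],[0,0,0],[0,0,0],[0,0,0],[0,0,0],[0,0,0],[0,0,0],[0,0,0],[0,0,0]], gripper=[0,-0.3,-0.5,-0.6,-0.7,-0.8,-1,-1,-1,-1], squeeze=40)

```text
time_s: 10.12
tool_pos: [0.5533, 0.0392, 0.1124]
tool_rot: [-180.0, -0.0, 115.0]
force: [-1.4, -0.5, -0.2]
grip_width: 0.0116
grasp_force: 40.0
```

>>> step_arm(delta_pos=[[0,0,-0.01],[0,0,-0.03],[0,0,-0.07],[0,0,-0.12],[0,0,-0.18],[0,0,-0.24],[0,0,-0.3],[0,0,-0.36],[0,0,-0.42],[0,0,-0.46],[0,0,-0.49],[0,0,-0.5],[0,0,-0.5],[0,0,-0.5],[0,0,-0.5],[0,0,-0.5],[0,0,-0.5],[0,0,-0.5]], rot=[[0,0,0],[0,0,0],[0,0,0],[0,0,0],[0,0,0],[0,0,0],[0,0,0],[0,0,0],[0,0,0],[0,0,0],[0,0,0],[0,0,0],[0,0,0],[0,0,0],[0,0,0],[0,0,0],[0,0,0],[0,0,0]], gripper=[-1,-1,-1,-1,-1,-1,-1,-1,-1,-1,-1,-1,-1,-1,-1,-1,-1,-1])

```text
time_s: 12.38
tool_pos: [0.5537, 0.0394, 0.2126]
tool_rot: [180.0, -0.0, 115.0]
force: [-0.1, 0.2, -3.7]
grip_width: 0.0114
grasp_force: 40.0
```

```bash
python3 - <<'E'
from h import *
from cell import env, viewer
o=env.get_obs();print(o['tool_pos'],o['tool_rot'],o['time_s'],o['force'],o['wrist_torque'],o['grip_width'],o['grasp_force'])
r=[]
for n,(x,y) in [("scene",(225,130)),("side",(193,120))]:
    c=viewer.read_camera(n)
    r.append(cv2.resize(c['img'][y:y+140,x:x+98,::-1],None,fx=4,fy=4,interpolation=cv2.INTER_CUBIC))
cv2.imwrite('pics/lift.png',np.hstack(r))
E
```

```text
[0.55368422 0.03944121 0.2125567 ] [ 1.79995962e+02 -3.10273095e-03  1.15011059e+02] 12.375 [-0.10610768  0.18744684 -3.67210201] [-0.06500744 -0.01329498  0.02360828] 0.011444112370965064 39.98801602050662
```

View pics/lift.png

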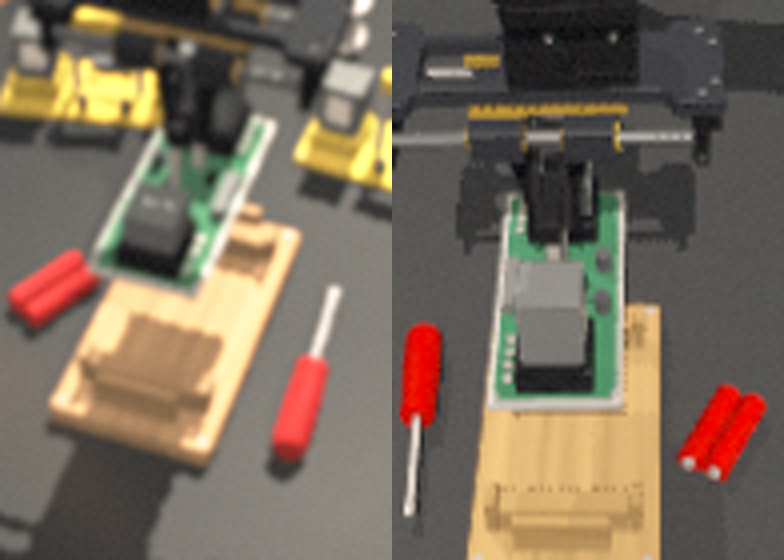

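The board hangs clear of the stand: scene-half plate corners at (93,272), (198,292), (272,122), side-half at (98,403), (232,403), (232,192). Next, a numeric tilt check.

```bash
python3 - <<'E'
from h import *
C={n:pickle.load(open(n+'.pkl','rb')) for n in("scene","side")}
a=np.radians(25);b=np.array([.5535,.041,.145]);x=np.array([np.cos(a),np.sin(a),0]);y=np.array([-x[1],x[0],0])
for t in(-.1,0,.1):
    yy=y*np.cos(t)+np.array([0,0,np.sin(t)])
    Q=[b+sx*.038*x+sy*.09*yy for sx,sy in((-1,-1),(1,-1),(1,1),(-1,1))]
    for n,o in(("scene",(225,130)),("side",(193,120))):print(t,n,((proj(C[n],np.array(Q))-o)*4+1.5).round().tolist())
E
```

```text
-0.1 scene [[90.0, 256.0], [201.0, 285.0], [276.0, 130.0], [177.0, 107.0]]
-0.1 side [[232.0, 180.0], [115.0, 182.0], [97.0, 412.0], [231.0, 411.0]]
0 scene [[90.0, 266.0], [200.0, 295.0], [277.0, 121.0], [177.0, 98.0]]
0 side [[233.0, 190.0], [116.0, 192.0], [96.0, 402.0], [231.0, 401.0]]
0.1 scene [[90.0, 275.0], [200.0, 304.0], [278.0, 112.0], [177.0, 88.0]]
0.1 side [[233.0, 201.0], [117.0, 203.0], [94.0, 391.0], [230.0, 390.0]]
```

Level to about 0.02 rad, clear of the stand and steady.

```bash
python3 -c "
from cell import env
print(env.sign_off())"
```

```text
the job is handed in; nothing more can be done
None
```

I pressed both modules down to their solid stops, and I'm holding the board by its handle about 10 cm above the stand, level to about 0.02 rad; the job is handed in, but the sign-off returned no verdict.

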